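Restock a packed refill rack and re-arm its keeper bar

TASK

Restock the wooden rack with the coral-lidded refill pack that stands on the worktop: press the yellow thumb pad of the catch so that the sprung keeper bar swings up, then push the pack into the packed row, upright on its base like the others and fully home against the rack's back, nudging its neighbours apart without toppling any (any place in the row will do). Then swing the keeper bar down by its yellow tongue until the catch holds it again, so that the spinning washer cannot walk the packs out. Leave the green tin, the candle and the little wax pot beside the rack where they are.

Things in the scene. Friction and masses are not known exactly. Their poses are not given: they have to be found in the camera images.
- rack: Fixed plywood rack, open at the front (-x) and top. Origin: on the worktop under the middle of its bay; x to its back, y to its left. Bay: floor 12 mm up, front edge at x = -72 mm; side walls' inner faces at y = +-103 mm, 9 mm thick, 92 mm high; inner face of the back at x = +69 mm, 112 mm high. A pack that is home has its origin at x = 0 to +4 mm, its front face near x = -62 mm.
- row_middle (a point): Middle of the bay's floor. The row holds four loose packs and has room for a fifth with 26 mm of play in all; at the start that play is spread over the row: the widest gap between two packs is 23 to 30 mm, the next to the walls about 5 mm. A pack enters a gap by wedging its neighbours a few mm apart with its rounded edges; they slide on the floor.
- keeper (a joint): Keeper bar's hinge, rad: 0 = down (about 0.01 when held by the catch; can be pushed to -0.06), grows as it swings up; freed, a light spring lifts it to 1.25. A bail of 8 mm dark rod: two arms outside the side walls (y = +-122 mm) and a cross rod in front of the packs, when down at rack x = -85, z = 70 mm, when open at x = +19, z = 208 mm. It takes 1 to 2 N to swing down, up to about 6 N to snap in.
- keeper_hinge (a point): Middle of the keeper bar's pivot axis, at rack (55, 0, 78) mm; the axis lies along rack y.
- keeper_tongue (a point): Grip point on the keeper bar's yellow tongue, a tab 16 mm wide (along rack y) and 6 mm thick that sticks 42 mm out from the middle of the cross rod; this point is 26 mm out from the rod's axis, 166 mm from the pivot axis, at rack (-111, 0, 70) mm when down. The tongue points forward (-x) when the bar is down and nearly straight up when it is open.
- catch (a joint): Hinge of the catch, rad: 0 = at rest, hook over the keeper's cross rod; grows to 0.36 as its thumb pad is pressed; it frees the bar at about 0.2. A spring returns it: 1 to 2 N at the pad at first, 3 N fully down. The bar, pushed down, rides over the hook's sloped nose and snaps in under it.
- catch_pad (a point): Middle of the top of the catch's yellow thumb pad, 34 mm (x) by 26 mm (y), in front of the rack's right wall, at rack (-147, -110, 51) mm. Press it straight down, up to 19 mm; it turns about an axis along rack y, 57 mm behind this point and 11 mm below it. Behind the pad the hook rises to z = 101 mm, at rack x = -106 to -82 mm, y = -102 to -118 mm: carry things over or past it.
- pack_coral: Refill pack to put in: rigid white box with a coral (orange-red) lid band, 130 (x) by 36 (y) by 105 mm (z), upright edges rounded to 12 mm, about 0.12 kg. Origin: middle of its underside. It stands on its base on the worktop, left or right of the rack. Either end may enter first. Gripped in its last 30 mm, the rest can enter while the fingers stay in front of the neighbours.
- pack_blue: Pack with a blue lid band in the rack's row, same size, shape and origin as the coral one, loose, standing on the rack's floor; which place in the row it has varies.
- pack_green: Pack with a sage green lid band in the rack's row, same size, shape and origin as the coral one, loose, standing on the rack's floor; which place in the row it has varies.
- pack_sand: Pack with a sand-coloured lid band in the rack's row, same size, shape and origin as the coral one, loose, standing on the rack's floor; which place in the row it has varies.
- pack_grey: Pack with a dark grey lid band in the rack's row, same size, shape and origin as the coral one, loose, standing on the rack's floor; which place in the row it has varies.
- sewing_tin: Bystander: green tin box, 93 x 133 x 55 mm, origin in the middle of its underside; it stands on the other side of the rack from the coral pack.
- candle_jar: Bystander: green candle in a glass, 76 mm wide, 90 mm tall, origin in the middle of its underside.
- wax_pot: Bystander: low round pot with a tan lid, 62 mm wide, 35 mm tall, origin in the middle of its underside.
Mind the look-alikes: they are no part of the job. What is shaped like the pack_coral but pink or purple is not meant.

How it is judged:
On the way, in this order (a step that is already met when the one before it is completed fails the run):
1. the catch is released and the keeper bar has swung up (value of joint keeper above 0.9 rad), for 0.2 s.
2. the coral pack stands fully home in the row while the bar is up (x of pack_coral in the frame of rack between -0.007 and 0.008 m and y of pack_coral in the frame of rack between -0.091 and 0.091 m and z of pack_coral in the frame of rack between 0.008 and 0.017 m and angle between pack_coral's own z axis and vertical below 0.08 rad and angle between the x axis of pack_coral and the x axis of rack, either way round below 0.18 rad and value of joint keeper above 0.6 rad), for 0.2 s.
At the end, for the whole second after the job is handed in: Keeper bar down and caught (hinge < 0.045, catch < 0.15 rad); coral pack at rest, upright (0.08 rad), between the rack's walls on its floor, square within 0.18 rad, origin at rack x -7 to +8 mm; the four others likewise, origin at x -12 to +8 mm (value of joint keeper below 0.045 rad and value of joint catch below 0.15 rad and x of pack_coral in the frame of rack between -0.007 and 0.008 m and y of pack_coral in the frame of rack between -0.091 and 0.091 m and z of pack_coral in the frame of rack between 0.008 and 0.017 m and angle between each of pack_coral, pack_blue, pack_green, pack_sand, pack_grey's own z axis and vertical below 0.08 rad and angle between the x axis of each of pack_coral, pack_blue, pack_green, pack_sand, pack_grey and the x axis of rack, either way round below 0.18 rad and linear speed of pack_coral below 0.02 m/s and x of pack_blue in the frame of rack between -0.012 and 0.008 m and y of pack_blue in the frame of rack between -0.091 and 0.091 m and z of pack_blue in the frame of rack between 0.008 and 0.017 m and x of pack_green in the frame of rack between -0.012 and 0.008 m and y of pack_green in the frame of rack between -0.091 and 0.091 m and z of pack_green in the frame of rack between 0.008 and 0.017 m and x of pack_sand in the frame of rack between -0.012 and 0.008 m and y of pack_sand in the frame of rack between -0.091 and 0.091 m and z of pack_sand in the frame of rack between 0.008 and 0.017 m and x of pack_grey in the frame of rack between -0.012 and 0.008 m and y of pack_grey in the frame of rack between -0.091 and 0.091 m and z of pack_grey in the frame of rack between 0.008 and 0.017 m); the robot touches nothing.
It fails at once if a pack of the row is toppled (angle between any of pack_blue, pack_green, pack_sand, pack_grey's own z axis and vertical above 0.45 rad).
It fails at once if a pack of the row is taken out of the rack (x of any of pack_blue, pack_green, pack_sand, pack_grey in the frame of rack below -0.06 m or z of any of pack_blue, pack_green, pack_sand, pack_grey in the frame of rack above 0.05 m).
It fails at once if the coral pack is toppled (angle between pack_coral's own z axis and vertical above 0.9 rad).
It fails at once if a bystander (sewing tin, candle, wax pot) is moved more than 3 cm (distance of any of sewing_tin, candle_jar, wax_pot from where it was at the start of the episode above 0.03 m).
It also fails if it takes over 72 s, if anything falls off the work surface, if the arm or the gripper's body presses on something with over 40 N, if the wrist force passes 120 N, or if a joint passes its speed limit or range.

ROBOT

A 7-joint arm with a two-finger parallel gripper is mounted at the origin on a cart in front of the work surface, level with it; the furniture and walls round the work are solid. World frame = base frame: x ahead of the robot, y to its left, z up, the work surface at z = 0. Lengths are in m, angles in rad, forces in N, time in s.
With the tool pointing down it reaches from about 0.4 to 0.85 m from the base axis. Payload 6.9 kg.
Tool frame: the origin (TCP) lies at the centre of the arm's flange, where the gripper is bolted on; the fingertips stand robot.tip_reach ahead of it and the grasp point (between the pads) lies 155 mm ahead of it (robot.tip_reach is the distance from the TCP to the fingertips, in m); z points along the fingers, y is the line along which they close (so a half turn about z gives the same grasp; the last joint's range is limited). The gripper opens to 85 mm and grips with 20 to 120 N. Pads are 22 mm wide; open, the fingers measure 114 mm over their backs; the gripper's body (76 mm by 85 mm) begins 54 mm behind the grasp point. The pads swing forward as they close: fully open they stand 13 mm farther back than shut.
Start: joints at [1.323, 0.507, -0.238, 1.5, 0.126, 1.149, -0.155], TCP at [0.216, -0.587, 0.405] pointing down, gripper open.
Joint ranges: [-3.08, 3.08], [-0.24, 2.05], [-1.43, 1.35], [0, 2.5], [-1.52, 4.66], [0.17, 1.96], [-2.89, 2.89]. Speed limits (rad/s): [2.39, 2.39, 3.14, 3.14, 3.14, 3.14, 3.14].

INTERFACE

Orientations are given as a unit quaternion [x, y, z, w].
In Python, from bench import robot gives the robot as it stands.
- The arm moves only by the shell command python3 -m pendant 'ROWS' [FORCE]. ROWS is text: rows parted by semicolons, each of 7 numbers parted by spaces: the turn, a rotation vector about the tool's x, y, z in rad, then the shift along the tool's x, y, z in mm, then the opening in per cent of the stroke, from 0 (shut) to 100 (fully open). In form: rx ry rz dx dy dz claw; .... A call has 1 to 20 rows; each row shifts and turns the commanded pose from where the row before left it, along the tool's axes as they then stand; what a row does not reach is not made up. A row lasts 1/8 s, in which the tool goes at most 62.5 mm and 10.7 degrees, less where a joint would pass 70% of its speed; a pose out of reach is approached as far as the arm can. A call is refused whole if a number of a shift passes 62.5 or a number of a turn 0.188, either way. A call with a gripper value outside its range is refused whole. The fingers move at their own pace and stop on an object; FORCE is the grip in N (left out, the last holds). Time passes only in rows, so rows that do not move let the fingers close. It gives the time, the measured TCP pose, the force, the opening and the grip force at its end, in the units of the state.
- robot.observe(): the state, without advancing time (a new reading comes with each control period).
- robot.capture(name): name is "scene" or "top" or "wrist"; returns a dict with "color" (420x560x3 uint8, red, green, blue), "range_z" (420x560 float32, m along the optical axis (not along the pixel's ray), 0 where there is no reading), "fx", "fy", "cx", "cy" (pixels), "D" ([k1, k2, p1, p2, k3] as OpenCV has them; the pictures are not rectified), "eye" and "rotation" of the camera in the world; the wrist camera has in their place "tool_from_camera" (4x4, takes a point from camera to tool coordinates, whose origin is the TCP and whose axes are the flange's). Camera axes: x right, y down, z forward; pixel columns grow to the right and rows downward; lengths in m; the calibration is good to about 2 mm. A picture is of the moment at which its call begins: read the wrist's pose just before it.
- robot.hand_in(): hands the job in; it is judged then, once.
Trained networks look in the newest picture that a camera, given by its name, has taken for a name from the list of things; names that differ only in an ending like _2 or _b are one class to them, and where a whole thing is asked for, a point or a joint stands for the part that bears it (a point fixed in the world has none). Each returns a list of dicts, best first, with "score" (0 to 1); they miss things now and then, are a little off and sometimes report something else, mostly with a low value. They report only what shows in the picture. A call takes as long as a camera call. They do not tell look-alikes from the thing itself.
- robot.outline_of(camera, target): "region" (420x560 bool, what is visible of it).
- robot.spot_point(camera, target): "point" ([x, y, z] in m, in world coordinates, good to about 4 mm: a listed point, or the origin of a listed thing).
The state is a dict: "time_s": time; "qpos": joint angles; "qvel": joint speeds; "joint_torque": joint torques, N m; "tcp_pos": TCP position; "eef_rot": TCP orientation; "force": force on the tool from outside, world axes, zero at the start; "ft_torque": the same for the moment, N m; "opening": opening from 0.0 (shut) to 1.0 (fully open); "finger_force": force on a finger pad.
Only numpy, scipy, OpenCV 4.12 (cv2) and the standard library are available. Lean on these libraries where they do the work, as an engineer would, in place of code of your own. Each camera call takes 0.05 s, during which the arm holds its last target. There are 200 camera calls.

## Working session

There is one attempt and no reset: what is moved stays moved. The work goes in short steps, Python scripts to look and compute and a shell command to move; the robot and the scene stay as the last step left them, time stands still between calls to the robot, and variables do not carry over. Pictures are saved under pics/ and viewed, at most 13 in all, crops included, and the job is handed in when it is done.

```bash
mkdir -p pics; ls; cat > h.py <<'E'
import numpy as np, cv2
from bench import robot
from scipy.spatial.transform import Rotation as R
def cam(n):
    s=robot.observe(); c=robot.capture(n)
    if n=="wrist":
        T=np.eye(4);T[:3,:3]=R.from_quat(s["eef_rot"]).as_matrix();T[:3,3]=s["tcp_pos"]
        T=T@np.array(c["tool_from_camera"]); c["eye"],c["rotation"]=T[:3,3],T[:3,:3]
    c["eye"]=np.array(c["eye"]);c["rotation"]=np.array(c["rotation"]);return c
def cloud(c):
    h,w=c["range_z"].shape;u,v=np.meshgrid(np.arange(w),np.arange(h))
    K=np.array([[c["fx"],0,c["cx"]],[0,c["fy"],c["cy"]],[0,0,1.]])
    p=cv2.undistortPoints(np.stack([u,v],-1).reshape(-1,1,2).astype(float),K,np.array(c["D"])).reshape(h,w,2)
    z=c["range_z"];P=np.dstack([p[...,0]*z,p[...,1]*z,z])@c["rotation"].T+c["eye"]
    P[z==0]=np.nan;return P
def save(c,n,box=None,k=1):
    im=c["color"][...,::-1]
    if box: im=im[box[1]:box[3],box[0]:box[2]]
    cv2.imwrite("pics/"+n,cv2.resize(np.ascontiguousarray(im),None,fx=k,fy=k,interpolation=cv2.INTER_CUBIC))
def st():
    s=robot.observe();return s
E
python3 - <<'E'
from h import *
np.set_printoptions(precision=4,suppress=True)
print(robot.tip_reach,R.from_quat(st()["eef_rot"]).as_matrix())
for n in("scene","top"):
    c=cam(n);save(c,n+"0.png")
    print(n,c["eye"],c["rotation"].tolist())
    for t in("rack","row_middle","keeper_hinge","keeper_tongue","catch_pad","pack_coral","pack_blue","pack_green","pack_sand","pack_grey","sewing_tin","candle_jar","wax_pot"):
        for d in robot.spot_point(n,t)[:3]: print(t,np.round(d["point"],3),round(d["score"],2))
E
```

```text
pics
0.1734 [[ 0.9384  0.3455 -0.0006]
 [ 0.3455 -0.9384  0.0016]
 [-0.     -0.0018 -1.    ]]
scene [ 0.2884 -0.4646  0.9759] [0.9112302224406943, -0.3032615782935675, 0.08799708243201751, -0.2644776178148725]
keeper_tongue [0.493 0.036 0.075] 0.72
pack_coral [0.47  0.336 0.   ] 0.97
pack_coral [ 0.403  0.188 -0.003] 0.83
pack_coral [ 0.829 -0.022 -0.004] 0.75
pack_blue [0.613 0.055 0.015] 0.7
pack_green [ 0.615 -0.006  0.007] 0.56
pack_sand [ 0.61  -0.042  0.006] 0.89
pack_grey [0.61  0.115 0.012] 0.92
sewing_tin [ 0.459 -0.321  0.005] 0.86
sewing_tin [ 0.615 -0.043  0.009] 0.49
candle_jar [0.675 0.296 0.   ] 0.74
wax_pot [ 0.65  -0.334  0.004] 0.91
wax_pot [ 0.471  0.332 -0.   ] 0.3
top [ 0.3795 -0.0266  1.4358] [-0.6984591916557998, 0.7112004672736739, -0.05332383455963224, 0.05920491203516673]
rack [0.611 0.037 0.   ] 0.83
row_middle [0.609 0.036 0.012] 0.98
keeper_hinge [ 0.611 -0.042  0.014] 0.5
keeper_tongue [0.499 0.029 0.07 ] 0.88
catch_pad [ 0.47  -0.081  0.047] 0.7
catch_pad [0.607 0.041 0.   ] 0.46
pack_coral [0.473 0.338 0.   ] 0.93
pack_coral [ 0.834 -0.021  0.   ] 0.87
pack_coral [ 0.401  0.186 -0.004] 0.67
pack_blue [0.61  0.054 0.013] 0.66
pack_green [ 0.618 -0.002  0.013] 0.64
pack_green [0.496 0.035 0.072] 0.45
pack_sand [ 0.612 -0.042  0.012] 0.71
pack_grey [0.608 0.114 0.012] 0.66
sewing_tin [ 0.466 -0.321  0.002] 0.65
candle_jar [ 0.673  0.288 -0.002] 0.8
candle_jar [ 0.467 -0.079  0.043] 0.46
```

```bash
sed -i 's/c\["rotation"\]=np.array(c\["rotation"\]);return c/q=np.array(c["rotation"]);c["rotation"]=q if q.ndim==2 else R.from_quat(q).as_matrix();return c/' h.py
python3 - <<'E'
from h import *
np.set_printoptions(precision=4,suppress=True)
c=cam("top");P=cloud(c);Z=P[...,2]
hsv=cv2.cvtColor(c["color"],cv2.COLOR_RGB2HSV)
def rect(m,n):
    p=P[m][:,:2]; p=p[np.isfinite(p).all(1)]
    (cx,cy),(w,h),a=cv2.minAreaRect((p*1000).astype(np.float32)); print(n,len(p),cx,cy,w,h,a,np.nanmedian(P[m][:,2]))
    v,u=np.where(m);print('  px',u.mean(),v.mean(),'hsv',np.median(hsv[m],0))
for d in robot.outline_of("top","pack_coral")[:4]:
    m=d["region"]&(Z>0.095); 
    if m.sum()>20: rect(cv2.erode(m.astype(np.uint8),np.ones((3,3)))>0,"coral %.2f"%d["score"])
for t in("pack_blue","pack_green","pack_sand","pack_grey"):
    d=robot.outline_of("top",t)
    if d:
        m=d[0]["region"]&(Z>0.108)&(Z<.125); rect(m,t)
for t in ("keeper","catch","rack"):
    d=robot.outline_of("top",t)
    if d: v,u=np.where(d[0]["region"]);p=P[d[0]["region"]];print(t,d[0]["score"],np.nanmin(p,0),np.nanmax(p,0))
E
```

```text
coral 0.95 479 403.5747985839844 184.72186279296875 31.56110191345215 121.20487976074219 73.82289123535156 0.10506272971259101
  px 206.27348643006263 285.41544885177456 hsv [139. 184. 157.]
coral 0.66 476 472.3168640136719 334.504150390625 122.72245025634766 32.51975631713867 12.42224407196045 0.1049981491260229
  px 151.6575630252101 259.97058823529414 hsv [  6. 162. 190.]
coral 0.63 449 834.5847778320312 -22.00855255126953 122.86058807373047 32.334102630615234 59.25910568237305 0.10503117109628568
  px 281.66369710467706 127.10022271714922 hsv [163.  93. 189.]
pack_blue 595 611.2908325195312 56.724365234375 127.9939956665039 35.24836349487305 0.060679979622364044 0.11659255442868832
  px 253.8218487394958 207.21512605042017 hsv [107. 143. 144.]
pack_green 0 0.0 0.0 0.0 0.0 0.0 nan
  px nan nan hsv [nan nan nan]
pack_sand 628 612.1813354492188 -43.62948226928711 129.4397430419922 35.89189529418945 0.723898708820343 0.11651237955147564
  px 291.0509554140127 205.90764331210192 hsv [ 24.  76. 186.]
pack_grey 613 609.4970703125 115.86280059814453 123.45684051513672 35.94158935546875 0.24083305895328522 0.1168973748753992
  px 231.54649265905383 207.42088091353997 hsv [120.  12. 105.]
keeper 0.66 [ 0.4868 -0.0919 -0.0062] [0.6711 0.1648 0.09  ]
catch 0.45 [ 0.4557 -0.0883 -0.0037] [ 0.5417 -0.0635  0.1047]
rack 0.6 [ 0.4585 -0.098  -0.0078] [0.7161 0.1658 0.1218]
  return np.nanmean(a, axis, out=out, keepdims=keepdims)
<stdin>:8: RuntimeWarning: Mean of empty slice.
  ret = ret.dtype.type(ret / rcount)
  return _methods._mean(a, axis=axis, dtype=dtype,
  ret = um.true_divide(
```

View pics/top0.png

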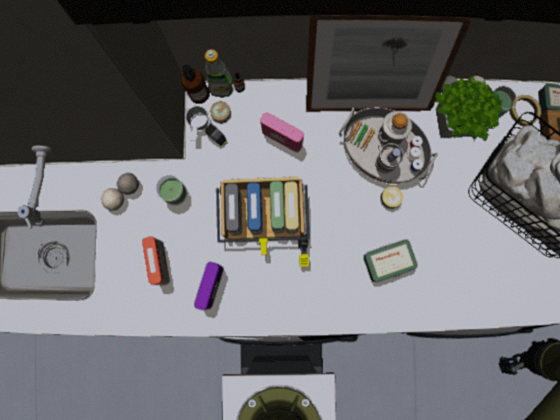

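View pics/scene0.png

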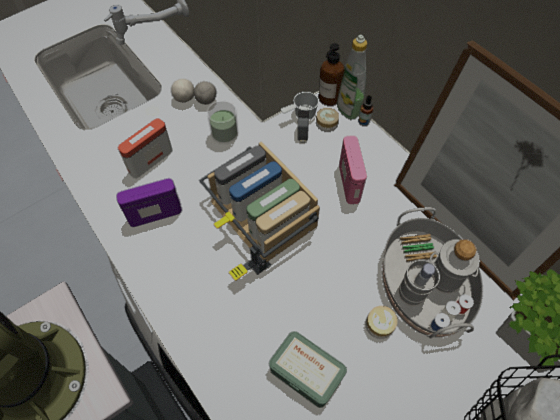

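```bash
python3 - <<'E'
from h import *
np.set_printoptions(precision=1,suppress=True)
c=cam("top");save(c,"crop1.png",(110,160,330,300),3.5)
P=cloud(c)*1000;Z=P[...,2]
hsv=cv2.cvtColor(c["color"],cv2.COLOR_RGB2HSV)
inb=(P[...,0]>530)&(P[...,0]<690)&(P[...,1]>-80)&(P[...,1]<160)
m=inb&(Z>111)
n,l,s,_=cv2.connectedComponentsWithStats((inb&(Z>113)).astype(np.uint8))
for i in range(1,n):
    if s[i,4]>80:
        p=P[l==i][:,:2];print("comp",s[i],cv2.minAreaRect(p.astype(np.float32)),np.median(Z[l==i]),np.median(hsv[l==i],0))
# column profile across the row of z at x=600
for x in (570,610,650):
    r=int(np.nanargmin(np.nanmedian(abs(P[:,200:320,0]-x)+1e3*(Z[:,200:320]<100),axis=1)))
    print(x,r,[(u,int(P[r,u,1]),int(Z[r,u])) for u in range(216,312) if np.isfinite(Z[r,u])])
# rod, back
y=(hsv[...,0]>22)&(hsv[...,0]<35)&(hsv[...,1]>180)&(hsv[...,2]>120)&(P[...,0]<560)
n,l,s,ce=cv2.connectedComponentsWithStats(y.astype(np.uint8))
for i in range(1,n):
    if s[i,4]>10: print("yellow",ce[i],s[i,4],cv2.minAreaRect(P[l==i][:,:2].astype(np.float32)),np.nanmean(P[l==i],0),np.nanmin(P[l==i],0),np.nanmax(P[l==i],0))
E
```

```text
comp [ 270  181   29   49 1153] ((613.3955688476562, -24.61111068725586), (74.67036437988281, 131.46348571777344), 89.19937133789062) 117.08929002287194 [ 56.  66. 174.]
comp [247 183  14  48 565] ((611.32373046875, 56.807186126708984), (35.14411163330078, 128.31951904296875), 89.6833267211914) 117.23848537733895 [107. 143. 143.]
comp [225 184  14  47 574] ((610.84912109375, 115.69110107421875), (125.91197204589844, 35.73054885864258), 0.10652068257331848) 117.37396935990296 [120.  12. 105.]
570 182 [(216, 174, 0), (217, 170, 2), (218, 167, 3), (219, 165, -3), (220, 161, 4), (221, 147, 88), (222, 145, 84), (223, 138, 116), (224, 136, 115), (225, 133, 111), (226, 131, 109), (227, 128, 106), (228, 126, 109), (229, 122, 111), (230, 120, 112), (231, 117, 111), (232, 114, 117), (233, 112, 110), (234, 109, 107), (235, 106, 109), (236, 104, 108), (237, 101, 108), (238, 98, 114), (239, 95, 111), (240, 93, 110), (241, 90, 112), (242, 87, 113), (243, 84, 111), (244, 81, 118), (245, 79, 111), (246, 77, 109), (247, 74, 106), (248, 71, 109), (249, 68, 108), (250, 66, 103), (251, 63, 110), (252, 6
[... 3735 characters left out ...]
115), (292, -47, 122), (293, -50, 111), (294, -52, 119), (295, -56, 90), (296, -58, 82), (297, -61, 86), (298, -64, 77), (299, -67, 89), (300, -69, 93), (301, -72, 93), (302, -78, -1), (303, -81, -1), (304, -84, 0), (305, -87, -3), (306, -90, -2), (307, -93, -1), (308, -96, 0), (309, -98, 5), (310, -102, -2), (311, -104, 0)]
yellow [263.1 244.7] 96 ((512.4947509765625, 35.945072174072266), (23.146442413330078, 50.694522857666016), 84.79706573486328) [512.4  34.3  69.9] [486.4  23.    1.3] [537.8  46.2  82.4]
yellow [303.7 260.1] 99 ((471.1986083984375, -76.97162628173828), (22.252504348754883, 30.715776443481445), 89.10956573486328) [469.6 -76.3  49.2] [455.7 -88.   -2.5] [486.6 -65.7  58.1]
```

View pics/crop1.png

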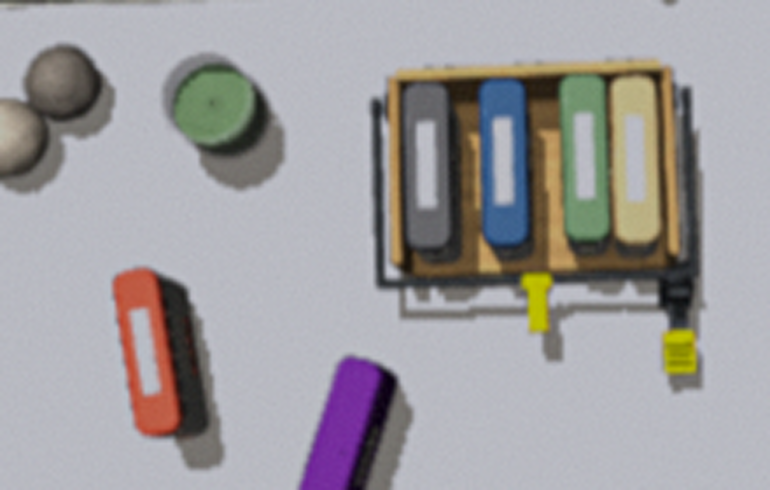

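Coral candidates in the top image: coral box (152,260), purple box (208,286) and pink box (282,132). The crop confirms that (152,260) has the orange-red lid, so that is the one. The rack is at about (253,210), the tongue at (263,245) and the catch pad at (304,260). The widest gap is between blue and green.

Next I align the tool and move above the pad, gripper shut.

```bash
python3 -m pendant '0 0 0.176 0 0 0 0;0 0 0.177 0 0 0 0;0 0 0 24 -51 0 0;0 0 0 24 -51 0 0;0 0 0 24 -51 0 0;0 0 0 24 -51 0 0;0 0 0 24 -51 0 0;0 0 0 24 -51 0 0;0 0 0 24 -51 0 0;0 0 0 24 -51 0 0;0 0 0 24 -51 0 0;0 0 0 24 -51 0 0;0 0 0 0 0 0 0' 40
python3 - <<'E'
from h import *
np.set_printoptions(precision=4,suppress=True)
s=st();print(s["tcp_pos"],R.from_quat(s["eef_rot"]).as_rotvec(),s["qpos"])
c=cam("wrist");save(c,"w1.png");print(c["eye"],c["rotation"])
P=cloud(c)*1000
for t in("keeper_tongue","catch_pad","row_middle","rack"):
    for d in robot.spot_point("wrist",t)[:1]: print(t,np.round(d["point"],4),round(d["score"],2))
E
```

```text
time_s: 3.52
tcp_pos: [0.4575, -0.0721, 0.4051]
eef_rot: [1.0, 0.004, 0.001, -0.001]
force: [-0.3, -1.3, 0.1]
opening: 0.002
finger_force: 0.0
[ 0.4575 -0.0721  0.4051] [-3.1396 -0.0123 -0.0029] [ 0.3914  0.2654 -0.3699  1.9043  0.1113  0.9901 -1.5907]
[ 0.5309 -0.0713  0.3749] [[ 0.008  -0.9589 -0.2835]
 [-1.     -0.008  -0.0014]
 [-0.0009  0.2835 -0.959 ]]
keeper_tongue [0.5009 0.0334 0.0734] 0.75
catch_pad [ 0.4666 -0.0774  0.0531] 0.87
rack [0.5005 0.033  0.0741] 0.49
```

View pics/w1.png

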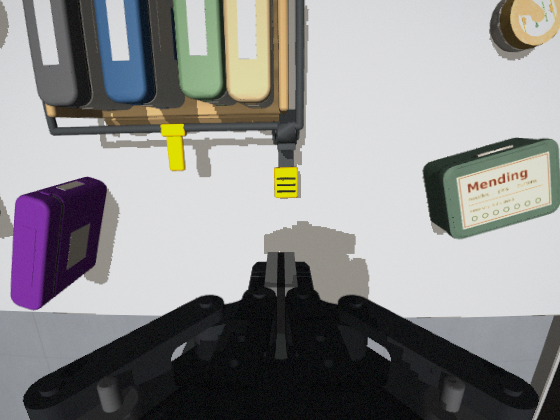

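Wrist view: pad at (286,182), tongue at (175,145), purple box left at (60,240). Next I measure the rack precisely from this view.

```bash
python3 - <<'E'
from h import *
np.set_printoptions(precision=1,suppress=True)
c=cam("wrist");P=cloud(c)*1000;Z=P[...,2]
hsv=cv2.cvtColor(c["color"],cv2.COLOR_RGB2HSV)
y=(hsv[...,0]>24)&(hsv[...,0]<35)&(hsv[...,1]>200)&(hsv[...,2]>150)
y=cv2.erode(y.astype(np.uint8),np.ones((3,3)))
n,l,s,ce=cv2.connectedComponentsWithStats(y)
for i in range(1,n):
    if s[i,4]>60: 
        q=P[(l==i)&(Z>30)];print("yellow",ce[i],np.median(q,0),np.percentile(q,3,axis=0),np.percentile(q,97,axis=0))
# cross rod: dark points z 60..80, x 510..540
v=hsv[...,2]
m=(Z>60)&(Z<82)&(P[...,0]>505)&(P[...,0]<540)&(v<90)&(P[...,1]>-60)&(P[...,1]<150)
f=np.polyfit(P[m][:,1],P[m][:,0],1);print("rod x at y33",np.polyval(f,33),"slope",f[0],m.sum(),np.percentile(P[m],[3,97],axis=0))
# pack tops' extents
for lo,hi,nm in((-65,-20,"sand"),(-30,16,"green"),(36,80,"blue"),(90,140,"grey")):
    m=(Z>112)&(Z<122)&(P[...,1]>lo)&(P[...,1]<hi); q=P[m]; print(nm,m.sum(),np.percentile(q,[1,99],axis=0)[:,:2].ravel())
m=(Z>112)&(Z<122);h,e=np.histogram(P[m][:,1],bins=np.arange(-70,145,3));print(list(zip(e.astype(int),h)))
m=(Z>85)&(Z<99)&(P[...,0]>560);h,e=np.histogram(P[m][:,1],bins=np.arange(-90,-50,2));print(list(zip(e.astype(int),h)))
E
```

```text
yellow [166.5 142.9] [511.8  32.6  75. ] [488.5  25.2  73.2] [528.7  41.3  76.6]
yellow [279.1 169.6] [480.3 -76.7  51.5] [476.9 -87.4  50.2] [484.5 -66.   52.9]
rod x at y33 526.9501102605662 slope -0.014805552901202019 1483 [[522.  -54.1  72.1]
 [531.6 143.3  76.4]]
sand 5052 [549.1 -62.  618.5 -20.5]
green 4679 [551.8 -29.6 619.1  10.8]
blue 4509 [549.   37.7 621.2  72.6]
grey 4567 [547.4  96.2 624.5 131.5]
[(np.int64(-70), np.int64(0)), (np.int64(-67), np.int64(0)), (np.int64(-64), np.int64(177)), (np.int64(-61), np.int64(375)), (np.int64(-58), np.int64(377)), (np.int64(-55), np.int64(380)), (np.int64(-52), np.int64(385)), (np.int64(-49), np.int64(383)), (np.int64(-46), np.int64(387)), (np.int64(-43), np.int64(383)), (np.int64(-40), np.int64(379)), (np.int64(-37), np.int64(382)), (np.int64(-34), np.int64(373)), (np.int64(-31), np.int64(339)), (np.int64(-28), np.int64(117)), (np.int64(-25), np.int64(374)), (np.int64(-22), np.int64(365)), (np.int64(-19), np.int64(362)), (np.int64(-16), np.int64(379)), (np.int64(-13), np.int64(368)), (np.int64(-10), np.int64(367)), (np.int64(-7), np
[... 1390 characters left out ...]
.int64(131), np.int64(74)), (np.int64(134), np.int64(0)), (np.int64(137), np.int64(0)), (np.int64(140), np.int64(0))]
[(np.int64(-90), np.int64(0)), (np.int64(-88), np.int64(0)), (np.int64(-86), np.int64(0)), (np.int64(-84), np.int64(0)), (np.int64(-82), np.int64(0)), (np.int64(-80), np.int64(0)), (np.int64(-78), np.int64(97)), (np.int64(-76), np.int64(188)), (np.int64(-74), np.int64(229)), (np.int64(-72), np.int64(188)), (np.int64(-70), np.int64(196)), (np.int64(-68), np.int64(30)), (np.int64(-66), np.int64(0)), (np.int64(-64), np.int64(57)), (np.int64(-62), np.int64(21)), (np.int64(-60), np.int64(0)), (np.int64(-58), np.int64(0)), (np.int64(-56), np.int64(0)), (np.int64(-54), np.int64(0))]
```

```bash
python3 -m pendant '0 0 0 1 2 50 0;0 0 0 1 3 50 0;0 0 0 1 0 50 0;0 0 0 0 0 24 0;0 0 0 0 0 6 0;0 0 0 0 0 4 0;0 0 0 0 0 4 0;0 0 0 0 0 4 0;0 0 0 0 0 3 0;0 0 0 0 0 0 0;0 0 0 0 0 0 0'
python3 - <<'E'
from h import *
c=cam("scene");save(c,"s1.png",(140,120,340,320),3)
E
```

```text
time_s: 5.2
tcp_pos: [0.4593, -0.0816, 0.2099]
eef_rot: [1.0, -0.0, 0.0, 0.0]
force: [0.8, -1.1, 1.6]
opening: -0.001
finger_force: 0.9
```

View pics/s1.png

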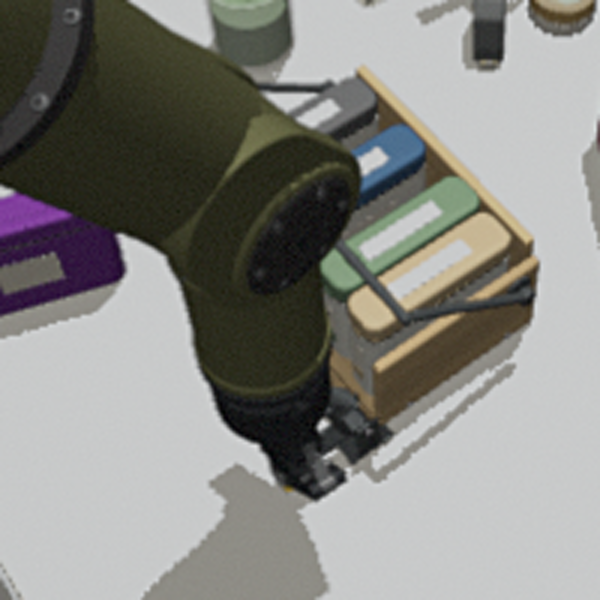

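```bash
python3 -m pendant '0 0 0 0 0 -40 0;0 0 0 0 0 -50 0;0 0 0 0 0 -55 0;0 0 0 0 0 -55 30;0 0 0 -3 -40 0 100;0 0 0 -3 -52 0 100;0 0 0 -3 -52 0 100;0 0 0 -3 -52 0 100;0 0 0 -3 -52 0 100;0 0 0 -3 -52 0 100;0 0 0 -3 -52 0 100;0 0 0 -3 -52 0 100;0 0 -0.108 0 0 0 100;0 0 -0.108 0 0 0 100;0 0 0 0 0 0 100'
python3 - <<'E'
from h import *
np.set_printoptions(precision=1,suppress=True)
s=st();print(s["tcp_pos"],R.from_quat(s["eef_rot"]).as_matrix()[:,0],s["qpos"])
c=cam("wrist");save(c,"w2.png");P=cloud(c)*1000;Z=P[...,2]
hsv=cv2.cvtColor(c["color"],cv2.COLOR_RGB2HSV)
m=(Z>99)&(Z<111)&(abs(P[...,0]-472)<90)&(abs(P[...,1]-334)<70)
for q in (P[m],):
    print(m.sum(),cv2.minAreaRect(q[:,:2].astype(np.float32)),np.median(q[:,2]))
c=cam("top");P=cloud(c)*1000;Z=P[...,2]
m=(Z>125)&(Z<300)&(P[...,0]>560)&(P[...,0]<700)&(P[...,1]>-120)&(P[...,1]<180)
print("keeper?",m.sum(),np.percentile(P[m],[2,50,98],axis=0) if m.sum() else "")
for d in robot.spot_point("top","keeper_tongue")[:2]: print(d)
E
```

```text
time_s: 7.12
tcp_pos: [0.4349, 0.3226, 0.4094]
eef_rot: [0.994, 0.108, -0.0, -0.0]
force: [0.4, -0.2, -0.2]
opening: 1.0
finger_force: 0.0
[0.4 0.3 0.4] [ 1.   0.2 -0. ] [-0.3  0.4 -0.6  1.7  0.2  1.1 -2.3]
5528 ((472.021728515625, 334.5661315917969), (129.62481689453125, 36.215362548828125), 10.539504051208496) 105.44687114301945
keeper? 374 [[601.9 -87.4 136.3]
 [614.   35.1 211.4]
 [643.8 159.7 246.5]]
{'point': [0.6043, 0.0361, 0.2295], 'score': 0.61}
```

View pics/w2.png

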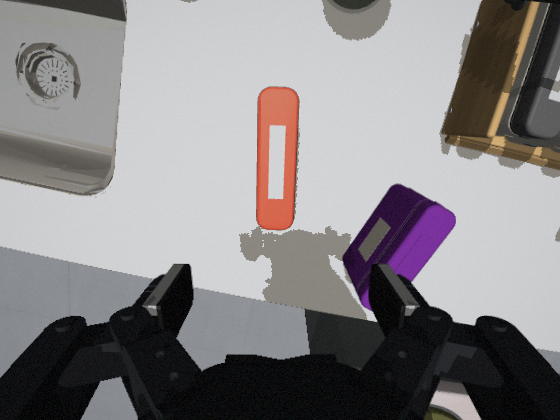

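Wrist view: coral pack centred under the view at (277,158), clear of the fingers. The purple box is at (400,245), off to the right. Descend and grip.

```bash
python3 -m pendant '0 0 0.033 0 0 0 100;0 0 0 -6.3 -5 0 100;0 0 0 0 0 50 100;0 0 0 0 0 50 100;0 0 0 0 0 50 100;0 0 0 0 0 26 100;0 0 0 0 0 10 100;0 0 0 0 0 0 100;0 0 0 0 0 0 30;0 0 0 0 0 0 20;0 0 0 0 0 0 10;0 0 0 0 0 0 10;0 0 0 0 0 0 10;0 0 0 0 0 0 10' 60
python3 - <<'E'
from h import *
s=st();print(s["tcp_pos"],R.from_quat(s["eef_rot"]).as_matrix()[:,0])
E
```

```text
time_s: 9.02
tcp_pos: [0.4282, 0.3263, 0.2246]
eef_rot: [0.996, 0.091, 0.001, -0.0]
force: [-0.8, -0.7, 5.4]
opening: 0.417
finger_force: 52.5
[0.42822445 0.32633968 0.22457353] [0.98338427 0.18153122 0.00134327]
```

```bash
python3 -m pendant '0 0 0 0 0 -30 10;0 0 0 0 0 -50 10;0 0 0 0 0 -50 10;0 0 0.084 0 0 0 10;0 0 0.084 0 0 0 10;0 0 0 -3.8 40.8 0 10;0 0 0 -3.8 50 0 10;0 0 0 -3.8 50 0 10;0 0 0 -3.8 50 0 10;0 0 0 -3.8 50 0 10;0 0 0 -3.8 50 0 10;0 0 0 0 14 0 10;0 0 0 0 0 0 10;0 0 0 0 0 0 10'
python3 - <<'E'
from h import *
np.set_printoptions(precision=4,suppress=True)
s=st();print(s["tcp_pos"],R.from_quat(s["eef_rot"]).as_matrix()[:,0])
np.set_printoptions(precision=1,suppress=True)
c=cam("wrist");save(c,"w3.png");P=cloud(c)*1000;Z=P[...,2]
hsv=cv2.cvtColor(c["color"],cv2.COLOR_RGB2HSV)
m=(Z>225)&(Z<250)&(P[...,0]>420)&(P[...,0]<540)&(abs(P[...,1]-22)<40)
q=P[m];print(m.sum(),cv2.minAreaRect(q[:,:2].astype(np.float32)),np.percentile(q[:,2],[5,50,95]))
m=(Z>112)&(Z<122)&(P[...,0]>555)&(P[...,0]<680)
h,e=np.histogram(P[m][:,1],bins=np.arange(-70,145,3));print([(int(a),int(b)) for a,b in zip(e,h)])
E
```

```text
time_s: 10.78
tcp_pos: [0.4099, 0.0225, 0.3538]
eef_rot: [1.0, 0.008, 0.0, -0.0]
force: [0.5, -0.3, -0.9]
opening: 0.412
finger_force: 53.0
[0.4099 0.0225 0.3538] [0.9999 0.0167 0.0005]
39935 ((467.77117919921875, 22.006555557250977), (95.54254150390625, 79.99127197265625), 0.01131478138267994) [233.1 234.8 236.1]
[(-70, 0), (-67, 0), (-64, 5), (-61, 29), (-58, 28), (-55, 28), (-52, 26), (-49, 25), (-46, 20), (-43, 25), (-40, 19), (-37, 22), (-34, 19), (-31, 25), (-28, 18), (-25, 6), (-22, 16), (-19, 12), (-16, 14), (-13, 11), (-10, 12), (-7, 0), (-4, 0), (-1, 0), (2, 0), (5, 0), (8, 0), (11, 0), (14, 0), (17, 0), (20, 0), (23, 0), (26, 0), (29, 0), (32, 0), (35, 0), (38, 0), (41, 0), (44, 0), (47, 0), (50, 0), (53, 0), (56, 1), (59, 4), (62, 0), (65, 2), (68, 0), (71, 4), (74, 0), (77, 0), (80, 0), (83, 0), (86, 0), (89, 0), (92, 0), (95, 12), (98, 5), (101, 3), (104, 2), (107, 3), (110, 5), (113, 6), (116, 6), (119, 7), (122, 7), (125, 7), (128, 7), (131, 2), (134, 0), (137, 0), (140, 0)]
```

View pics/w3.png

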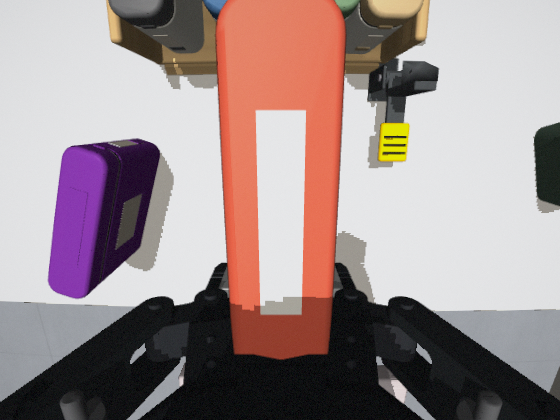

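```bash
python3 -m pendant '0 0 0 0 0 45 10;0 0 0 0 0 45 10;0 0 0 0 0 25 10;0 0 0 0 0 0 10;0 0 0 15 0 0 10;0 0 0 10 0 0 10;0 0 0 8 0 0 10;0 0 0 8 0 0 10;0 0 0 8 0 0 10;0 0 0 0 0 0 10'
python3 - <<'E'
from h import *
np.set_printoptions(precision=4,suppress=True)
s=st();print(s["tcp_pos"],R.from_quat(s["eef_rot"]).as_matrix()[:,0],s["force"])
np.set_printoptions(precision=1,suppress=True)
c=cam("top");P=cloud(c)*1000;Z=P[...,2]
m=(Z>111)&(Z<123)&(P[...,0]>555)&(P[...,0]<680)
h,e=np.histogram(P[m][:,1],bins=np.arange(-70,145,3));print([(int(a),int(b)) for a,b in zip(e,h)])
E
```

```text
time_s: 12.08
tcp_pos: [0.4593, 0.0219, 0.2387]
eef_rot: [1.0, 0.007, 0.0, -0.0]
force: [0.3, 0.2, -1.0]
opening: 0.417
finger_force: 53.0
[0.4593 0.0219 0.2387] [0.9999 0.0145 0.0005] [ 0.3047  0.2452 -0.9838]
[(-70, 0), (-67, 3), (-64, 31), (-61, 41), (-58, 43), (-55, 47), (-52, 44), (-49, 47), (-46, 47), (-43, 47), (-40, 45), (-37, 44), (-34, 45), (-31, 41), (-28, 28), (-25, 42), (-22, 47), (-19, 48), (-16, 47), (-13, 40), (-10, 45), (-7, 46), (-4, 46), (-1, 50), (2, 48), (5, 44), (8, 18), (11, 9), (14, 1), (17, 1), (20, 2), (23, 2), (26, 3), (29, 7), (32, 4), (35, 3), (38, 3), (41, 36), (44, 50), (47, 48), (50, 48), (53, 50), (56, 42), (59, 43), (62, 42), (65, 39), (68, 45), (71, 48), (74, 31), (77, 12), (80, 1), (83, 1), (86, 0), (89, 0), (92, 1), (95, 1), (98, 54), (101, 51), (104, 44), (107, 39), (110, 39), (113, 37), (116, 40), (119, 47), (122, 57), (125, 46), (128, 50), (131, 35), (134, 1), (137, 0), (140, 0)]
```

```bash
python3 -m pendant '0 0 0 8 -1 0 10;0 0 0 8 -1 0 10;0 0 0 8 -1 0 10;0 0 0 8 0 0 10;0 0 0 8 0 0 10;0 0 0 8 0 0 10;0 0 0 8 0 0 10;0 0 0 8 0 0 10;0 0 0 8 0 0 10;0 0 0 3 0 0 10;0 0 0 0 0 0 10'
python3 - <<'E'
from h import *
np.set_printoptions(precision=4,suppress=True)
s=st();print(s["tcp_pos"],R.from_quat(s["eef_rot"]).as_matrix()[:,0],s["force"])
np.set_printoptions(precision=1,suppress=True)
c=cam("top");save(c,"t2.png",(190,150,340,270),5);P=cloud(c)*1000;Z=P[...,2]
m=(Z>111)&(Z<123)&(P[...,0]>555)&(P[...,0]<690)
h,e=np.histogram(P[m][:,1],bins=np.arange(-70,145,3));print([(int(a),int(b)) for a,b in zip(e,h)])
E
```

```text
time_s: 13.5
tcp_pos: [0.534, 0.0261, 0.2387]
eef_rot: [1.0, 0.007, 0.0, -0.0]
force: [0.1, 0.5, -0.2]
opening: 0.416
finger_force: 53.0
[0.534  0.0261 0.2387] [0.9999 0.0149 0.0005] [ 0.1374  0.5277 -0.1793]
[(-70, 0), (-67, 2), (-64, 38), (-61, 38), (-58, 47), (-55, 50), (-52, 45), (-49, 49), (-46, 47), (-43, 50), (-40, 44), (-37, 39), (-34, 35), (-31, 36), (-28, 23), (-25, 31), (-22, 24), (-19, 21), (-16, 19), (-13, 17), (-10, 21), (-7, 26), (-4, 20), (-1, 14), (2, 14), (5, 10), (8, 9), (11, 1), (14, 3), (17, 5), (20, 1), (23, 3), (26, 3), (29, 3), (32, 3), (35, 2), (38, 1), (41, 2), (44, 18), (47, 16), (50, 15), (53, 14), (56, 17), (59, 15), (62, 17), (65, 19), (68, 21), (71, 29), (74, 17), (77, 13), (80, 3), (83, 0), (86, 1), (89, 3), (92, 1), (95, 0), (98, 19), (101, 26), (104, 19), (107, 21), (110, 21), (113, 27), (116, 30), (119, 36), (122, 60), (125, 51), (128, 47), (131, 41), (134, 2), (137, 2), (140, 0)]
```

View pics/t2.png

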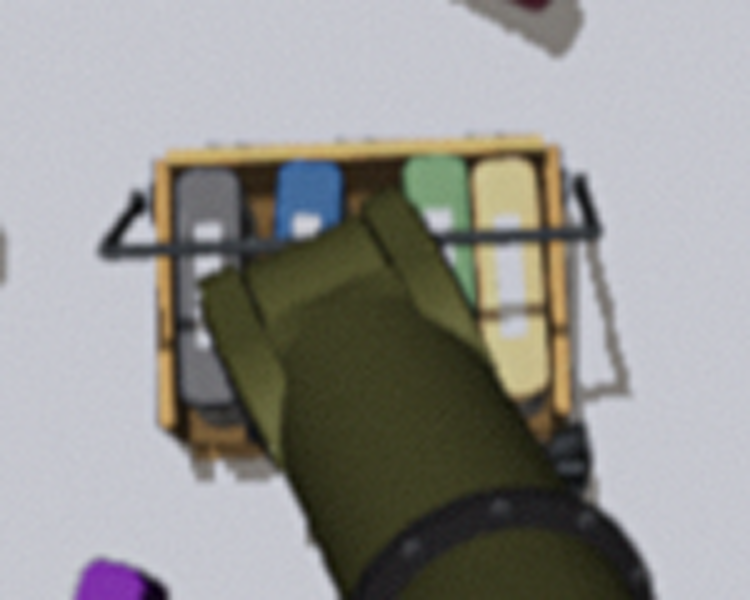

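```bash
python3 -m pendant '0 0 0 0 0 2 10;0 0 0 0 0 0 70;0 0 0 0 0 0 70;0 0 0 0 0 0 70;0 0 0 -20 0 -2 70;0 0 0 -25 0 0 70;0 0 0 -20 0 0 40;0 0 0 0 0 0 0;0 0 0 0 0 0 0;0 0 0 0 0 0 0;0 0 0 0 0 4 0;0 0 0 20 0 0 0;0 0 0 15 0 0 0;0 0 0 8 0 0 0;0 0 0 8 0 0 0;0 0 0 6 0 0 0;0 0 0 4 0 0 0;0 0 0 0 0 0 0'
python3 - <<'E'
from h import *
s=st();print(s["tcp_pos"],s["force"])
E
```

```text
time_s: 15.8
tcp_pos: [0.5299, 0.0259, 0.2347]
eef_rot: [1.0, 0.007, 0.0, -0.0]
force: [-0.3, 0.1, 0.4]
opening: 0.003
finger_force: 0.0
[0.52991576 0.02588917 0.23472175] [-0.2669242   0.12545706  0.42084104]
```

```bash
python3 -m pendant '0 0 0 3 0 0 0;0 0 0 3 0 0 0;0 0 0 2 0 0 0;0 0 0 0 0 0 0'
python3 - <<'E'
from h import *
np.set_printoptions(precision=1,suppress=True)
s=st();print(s["tcp_pos"],s["force"])
c=cam("wrist");save(c,"w4.png");P=cloud(c)*1000;Z=P[...,2]
hsv=cv2.cvtColor(c["color"],cv2.COLOR_RGB2HSV)
m=(Z>60)&(Z<122)&(P[...,0]>520)&(P[...,0]<700)&(P[...,1]>-70)&(P[...,1]<140)
for lo in range(-65,140,6):
    k=m&(P[...,1]>=lo)&(P[...,1]<lo+6)
    if k.sum()>20: print(lo,k.sum(),np.percentile(P[k][:,0],[1,5]),np.median(hsv[k],0))
E
```

```text
time_s: 16.3
tcp_pos: [0.5371, 0.0259, 0.2344]
eef_rot: [1.0, 0.007, -0.001, 0.0]
force: [-3.3, -0.4, 0.5]
opening: 0.002
finger_force: 0.0
[0.5 0.  0.2] [-3.3 -0.4  0.5]
-65 1078 [552.6 555. ] [ 20.  88. 230.]
-59 2505 [550.6 553.3] [ 20.  87. 231.]
-53 4203 [550.4 554.8] [100.   3. 233.]
-47 5859 [550.8 556.3] [105.   3. 233.]
-41 6287 [551.2 557. ] [ 21.  86. 233.]
-35 6648 [553.4 558.6] [ 20.  88. 230.]
-29 5239 [558.1 563.8] [ 55.  65. 168.]
-23 6048 [555.  560.2] [ 56.  63. 172.]
-17 6273 [549.8 557.5] [105.   3. 235.]
-11 6853 [530.2 549.6] [105.   3. 236.]
-5 7320 [530.4 537.6] [ 56.  61. 176.]
1 7653 [538.3 545. ] [ 56.  63. 173.]
7 5615 [544.9 560.3] [  6. 161. 151.]
13 6623 [549.5 555.6] [  6. 163. 239.]
19 6958 [530.1 548.5] [ 22.  27. 238.]
25 6974 [529.6 538.5] [105.   3. 239.]
31 6695 [549.3 554.9] [  6. 138. 240.]
37 6452 [549.  557.6] [  6. 161. 240.]
43 3831 [539.6 544.1] [  6. 166. 105.]
49 9586 [530.3 541.2] [106. 132. 108.]
55 7094 [529.3 537.8] [106. 133. 169.]
61 6620 [529.7 552.8] [105.   2. 236.]
67 6220 [552.6 557.9] [106.   2. 236.]
73 5957 [553.1 558.4] [106. 138. 164.]
79 4756 [555.1 560.2] [106. 140. 160.]
85 227 [557.9 560.2] [106. 139. 140.]
91 3630 [555.6 558.2] [96. 18. 31.]
97 14236 [551.7 559.5] [105.   9.  48.]
103 4103 [548.7 552.8] [110.   4. 118.]
109 2149 [547.7 550.4] [105.   4. 119.]
115 1000 [547.3 548.7] [110.   4. 117.]
121 159 [546.8 547.6] [110.   4. 115.]
```

View pics/w4.png

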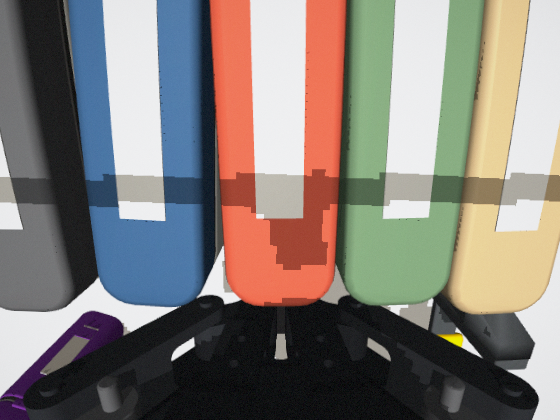

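Wrist view: the coral pack (280,150) sits flush between blue (150,150) and green (410,150), and contact force shows it at the back. One more nudge, then retreat and locate the tongue.

```bash
python3 -m pendant '0 0 0 2 0 0 0;0 0 0 0 0 0 0' ; python3 -m pendant '0 0 0 -20 0 0 0;0 0 0 -40 0 0 0;0 0 0 -20 0 -50 0;0 0 0 0 0 -60 0;0 0 0 0 0 -60 0;0 0 0 0 0 -40 0;0 0 0 0 0 0 0'
python3 - <<'E'
from h import *
np.set_printoptions(precision=1,suppress=True)
s=st();print(1000*np.array(s["tcp_pos"]),R.from_quat(s["eef_rot"]).as_rotvec())
for n in("top","wrist","scene"):
    c=cam(n);P=cloud(c)*1000;Z=P[...,2]
    hsv=cv2.cvtColor(c["color"],cv2.COLOR_RGB2HSV)
    y=(hsv[...,0]>24)&(hsv[...,0]<35)&(hsv[...,1]>180)&(hsv[...,2]>100)&(Z>190)
    if y.sum()>5: print(n,y.sum(),np.median(P[y],0),np.percentile(P[y],[3,97],axis=0))
    for d in robot.spot_point(n,"keeper_tongue")[:1]: print(d)
    if n=="wrist":
        for lo in range(-65,140,6):
            k=(Z>90)&(Z<122)&(P[...,1]>=lo)&(P[...,1]<lo+6)&(P[...,0]>520)
            if k.sum()>20: print(lo,k.sum(),np.percentile(P[k][:,0],[1,5]),np.median(hsv[k],0))
E
```

```text
time_s: 16.6
tcp_pos: [0.5377, 0.026, 0.2339]
eef_rot: [1.0, 0.008, -0.003, 0.0]
force: [-8.8, -0.9, 0.8]
opening: -0.001
finger_force: 0.0
time_s: 17.48
tcp_pos: [0.4606, 0.0252, 0.4482]
eef_rot: [1.0, 0.007, 0.004, 0.0]
force: [-0.1, -0.8, -0.5]
opening: 0.001
finger_force: 0.0
[460.6  25.2 448.2] [3.1 0.  0. ]
top 28 [610.2  36.9 230.3] [[602.3  26.3 211.9]
 [617.5  46.6 250.9]]
{'point': [0.5999, 0.0331, 0.229], 'score': 0.66}
-65 502 [552.6 556.2] [ 19.  91. 214.]
-59 717 [549.8 553.4] [ 19.  89. 221.]
-53 727 [548.1 551.7] [ 27.   8. 222.]
-47 728 [547.8 551.3] [100.   3. 222.]
-41 745 [548.5 551.1] [ 21.  80. 221.]
-35 758 [551.  554.1] [ 21.  82. 219.]
-29 644 [555.3 560.6] [ 55.  62. 154.]
-23 689 [552.5 556.1] [ 55.  60. 166.]
-17 703 [551.5 554.2] [ 60.   6. 210.]
-11 710 [551.4 554.9] [100.   3. 220.]
-5 701 [551.9 554.8] [ 55.  57. 176.]
1 723 [555.4 559.3] [ 55.  59. 160.]
7 574 [556.4 561.6] [  6.  157.  155.5]
13 698 [552.  555.4] [  6. 150. 222.]
19 713 [550.9 554.5] [  7. 111. 221.]
25 706 [550.7 553.5] [ 71.5   5.  222. ]
31 718 [551.1 555.1] [  7. 138. 223.]
37 627 [553.4 557.7] [  6. 143. 223.]
43 354 [560.1 566.2] [  5. 172. 169.]
49 764 [555.  559.6] [106. 122. 127.]
55 714 [550.6 553.1] [106. 118. 170.]
61 711 [549.7 553.1] [106.   3. 220.]
67 712 [549.8 553. ] [106.   3. 220.]
73 698 [550.4 553.9] [106. 119. 168.]
79 614 [553.1 557.3] [106. 127. 152.]
85 46 [558.2 559.5] [106.  140.  128.5]
91 300 [553.9 555.8] [45. 20. 31.]
97 1113 [548.5 552. ] [90.  6. 81.]
103 742 [546.6 549.2] [105.   3. 130.]
109 728 [546.2 549.2] [105.   2. 220.]
115 717 [546.3 550. ] [105.   2. 220.]
121 690 [548.2 551.8] [105.   4. 124.]
127 544 [551.8 557.1] [105.   4. 114.]
139 513 [539.6 542.6] [ 18. 111. 212.]
scene 24 [605.3  28.9 234.3] [[598.2  23.7 213.8]
 [614.4  37.7 250. ]]
{'point': [0.6022, 0.0398, 0.2348], 'score': 0.55}
```

```bash
python3 -m pendant '0 0 0 45 -2.5 0 0;0 0 0 60 -2.5 0 0;0 0 0 45 -2.5 0 0;0 0 0 17 0 0 0;0 0 0 0 0 0 0;0 0 0 0 0 20 0;0 0 0 0 0 17 0;0 0 0 0 0 0 0;0 0 0 -10 0 0 0;0 0 0 -15 0 7 0;0 0 0 -15 0 8 0;0 0 0 0 0 0 0'
python3 - <<'E'
from h import *
np.set_printoptions(precision=1,suppress=True)
s=st();print(1000*np.array(s["tcp_pos"]),s["force"])
for n in("top","scene"):
    c=cam(n);save(c,n+"3.png",(150,100,350,250),4);P=cloud(c)*1000;Z=P[...,2]
    for d in robot.spot_point(n,"keeper_tongue")[:1]: print(d)
E
```

```text
time_s: 19.27
tcp_pos: [0.5854, 0.0343, 0.3935]
eef_rot: [1.0, 0.008, 0.0, 0.0]
force: [0.3, 0.1, -0.5]
opening: 0.005
finger_force: 0.1
[585.4  34.3 393.5] [ 0.3  0.1 -0.5]
{'point': [0.465, -0.3185, 0.0025], 'score': 0.35}
{'point': [0.5688, 0.0346, 0.2189], 'score': 0.78}
```

View pics/scene3.png

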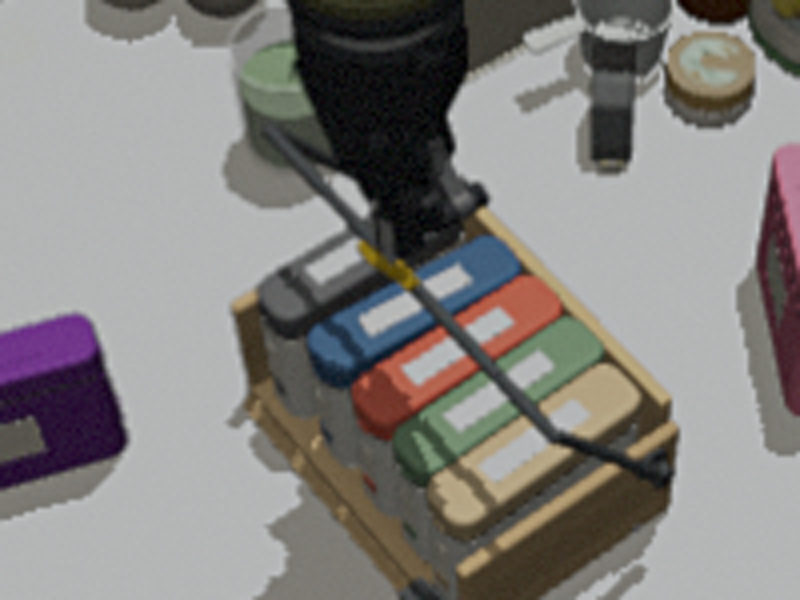

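Scene view: the fingertips at (400,240) hold the tongue, the bar is swinging down with them, and all five packs are upright in the row. Continue along the arc.

```bash
python3 -m pendant '0 0 0 -13 0 9 0;0 0 0 -12 0 10 0;0 0 0 -12 0 12 0;0 0 0 -11 0 13 0;0 0 0 -9 0 14 0;0 0 0 -7 0 15 0;0 0 0 -6 0 16 0;0 0 0 -4 0 16 0;0 0 0 -2 0 13 0;0 0 0 0 0 0 0'
python3 - <<'E'
from h import *
np.set_printoptions(precision=1,suppress=True)
s=st();print(1000*np.array(s["tcp_pos"]),s["force"])
for n in("scene",):
    c=cam(n)
    for d in robot.spot_point(n,"keeper_tongue")[:1]: print(d)
E
```

```text
time_s: 20.72
tcp_pos: [0.5107, 0.0331, 0.2741]
eef_rot: [1.0, 0.007, -0.001, -0.0]
force: [-1.0, -0.7, 0.2]
opening: -0.003
finger_force: 0.3
[510.7  33.1 274.1] [-1.  -0.7  0.2]
{'point': [0.4957, 0.0369, 0.1006], 'score': 0.59}
```

```bash
python3 -m pendant '0 0 0 -2 0 8 0;0 0 0 -1 0 7 0;0 0 0 0 0 6 0;0 0 0 0 0 4 0;0 0 0 0 0 3 0;0 0 0 0 0 3 0;0 0 0 0 0 2 0;0 0 0 0 0 0 0'
```

```text
time_s: 21.82
tcp_pos: [0.5075, 0.033, 0.2416]
eef_rot: [1.0, 0.007, -0.0, 0.0]
force: [-0.3, -0.2, 1.4]
opening: 0.0
finger_force: 0.4
```

```bash
python3 -m pendant '0 0 0 0 0 2 0;0 0 0 0 0 2 0;0 0 0 0 0 0 0'; python3 -m pendant '0 0 0 0 0 -5 0;0 0 0 0 0 -10 0;0 0 0 0 0 -40 0;0 0 0 -10 0 -60 0;0 0 0 -10 50 -50 0;0 0 0 0 60 0 0;0 0 0 0 60 0 0;0 0 0 0 60 0 0;0 0 0 0 60 0 0;0 0 0 0 0 0 0'
python3 - <<'E'
from h import *
np.set_printoptions(precision=1,suppress=True)
for n in("top","scene"):
    c=cam(n);P=cloud(c)*1000;Z=P[...,2]
    if n=="scene": save(c,"s4.png",(120,100,340,310),2.8)
    for t in("keeper_tongue","catch_pad","pack_coral","pack_blue","pack_green","pack_sand","pack_grey","candle_jar","wax_pot","sewing_tin"):
        for d in robot.spot_point(n,t)[:1]: print(n,t,np.round(np.array(d["point"])*1000),round(d["score"],2))
E
```

```text
time_s: 22.2
tcp_pos: [0.5077, 0.0331, 0.2377]
eef_rot: [1.0, 0.007, 0.0, -0.0]
force: [-0.1, -0.7, 0.9]
opening: 0.002
finger_force: 0.4
time_s: 23.45
tcp_pos: [0.4916, -0.2565, 0.3964]
eef_rot: [1.0, 0.003, -0.0, 0.001]
force: [0.2, 1.0, 0.2]
opening: -0.004
finger_force: 0.0
top keeper_tongue [497.  34.  68.] 0.82
top catch_pad [466. -79.  48.] 0.74
top pack_coral [837. -19.  -2.] 0.96
top pack_blue [611.  66.  11.] 0.58
top pack_green [618.  -9.   9.] 0.89
top pack_sand [611. -46.  17.] 0.73
top pack_grey [609. 113.  13.] 0.97
top candle_jar [673. 293.   2.] 0.74
top wax_pot [ 645. -336.   -0.] 0.76
top sewing_tin [ 463. -317.    3.] 0.98
scene keeper_tongue [493.  33.  72.] 0.64
scene catch_pad [467. -76.  55.] 0.73
scene pack_sand [614. -45.   6.] 0.72
scene wax_pot [ 654. -334.    3.] 0.58
scene sewing_tin [ 462. -320.    4.] 0.89
```

View pics/s4.png

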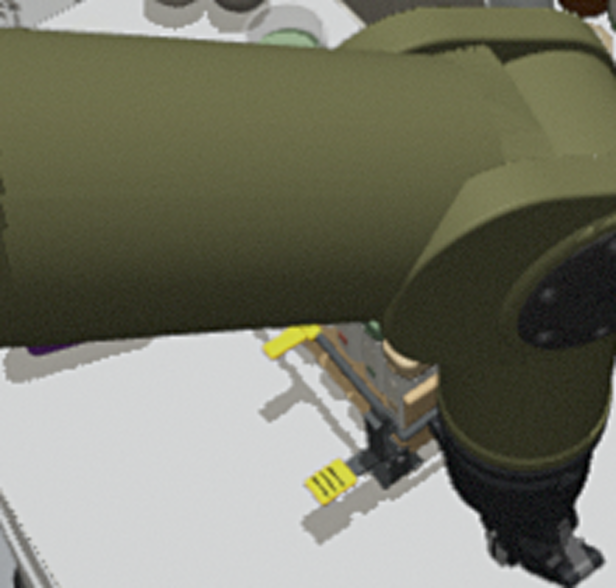

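Scene view: the tongue is down at (292,342) and the hook sits over the rod at (392,455), so the bar is caught. Last check of the packs from the top camera, numerically.

```bash
python3 - <<'E'
from h import *
np.set_printoptions(precision=1,suppress=True)
c=cam("top");P=cloud(c)*1000;Z=P[...,2];hsv=cv2.cvtColor(c["color"],cv2.COLOR_RGB2HSV)
for nm,lo,hi in(("sand",-62,-31),("green",-25,5),("coral",11,41),("blue",49,79),("grey",97,131)):
    k=(Z>108)&(Z<126)&(P[...,1]>lo)&(P[...,1]<hi)&(P[...,0]>520)&(P[...,0]<676)
    q=P[k];print(nm,k.sum(),cv2.minAreaRect(q[:,:2].astype(np.float32)),np.percentile(q[:,0],[1,99]),np.median(Z[k]),np.median(hsv[k],0))
E
```

```text
sand 541 ((611.305419921875, -46.61930465698242), (129.14405822753906, 30.600006103515625), 0.26853492856025696) [548.2 674.2] 117.00741215985144 [ 25.  72. 203.]
green 523 ((612.8511962890625, -10.049546241760254), (29.47644805908203, 125.93968963623047), 89.15318298339844) [551.6 674. ] 117.03120310404015 [ 59.  60. 162.]
coral 509 ((612.9136962890625, 26.071672439575195), (27.15651512145996, 126.05354309082031), 89.29067993164062) [550.3 674.1] 116.93329236131866 [  6. 156. 207.]
blue 497 ((612.8518676757812, 64.55535125732422), (29.374271392822266, 125.72708892822266), 89.24788665771484) [550.6 674.9] 116.70906220996314 [107. 141. 158.]
grey 590 ((610.66845703125, 114.43095397949219), (126.03960418701172, 33.0748176574707), 0.20685476064682007) [548.5 673.2] 116.911743003135 [120.  11. 117.]
```

All five packs are upright, square and home.

```bash
python3 -c "
from bench import robot
print(robot.hand_in())"
```

```text
the job is handed in; nothing more can be done
None
```

I handed the job in at about 23.5 s: the coral pack is home in the row between blue and green, upright and square with the others, the keeper bar looks caught under the hook, and the bystanders were left where they stood; the judge gave no verdict.

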